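Unlock a pricking iron from the honing fixture and show its teeth to the camera

ROBOT

A 7-joint arm with a two-finger parallel gripper is mounted at the origin on a cart in front of the work surface, level with it; the furniture and walls round the work are solid. World frame = base frame: x ahead of the robot, y to its left, z up, the work surface at z = 0. Lengths are in m, angles in rad, forces in N, time in s.
With the tool pointing down it reaches from about 0.4 to 0.85 m from the base axis. Payload 4.5 kg.
Tool frame: the origin (TCP) lies on the centre line of the jaws, within the pads' length; the fingertips stand 11 mm ahead of it and the grasp point (between the pads) lies 8 mm behind it; z points along the fingers, y is the line along which they close (so a half turn about z gives the same grasp; the last joint's range is limited). The gripper opens to 88 mm and grips with 3 to 60 N. Pads are 18 mm wide; open, the fingers measure 123 mm over their backs; the gripper's body (75 mm by 187 mm) begins 45 mm behind the grasp point.
Start: joints at [-1.222, 0.689, -0.195, 1.565, 0.157, 0.902, -0.215], TCP at [0.193, 0.594, 0.25] pointing down, gripper open.
Joint ranges: [-3.01, 3.01], [-0.46, 2.08], [-1.47, 1.51], [0.13, 2.56], [-1, 4.14], [0.04, 2.09], [-2.66, 2.66]. Speed limits (rad/s): [2.57, 2.57, 3.14, 3.14, 3.14, 3.14, 3.14].

INTERFACE

Orientations are given as a rotation vector (axis times angle).
In Python, from bench import manip gives the robot as it stands.
- The arm moves only by the tool drive_tool, never from a script. Its argument "series" is a list of rows, each an object of numbers: "grip": the finger opening in m, from 0 to 0.0881; "dx", "dy", "dz": the shift along the tool's x, y, z in m; "wx", "wy", "wz": the turn, a rotation vector about the tool's x, y, z in units of 5 degrees (1.0 is 5 degrees). In form: [{"grip": .., "dx": .., "dy": .., "dz": .., "wx": .., "wy": .., "wz": ..}, ...]. A call has 1 to 10 rows; each row shifts and turns the commanded pose from where the row before left it, along the tool's axes as they then stand; what a row does not reach is not made up. A row lasts 1/12 s, in which the tool goes at most 41.7 mm and 7.16 degrees, less where a joint would pass 70% of its speed; a pose out of reach is approached as far as the arm can. A call is refused whole if a number of a shift passes 0.0417 or a number of a turn 1, either way. A call with a gripper value outside its range is refused whole. The fingers move at their own pace and stop on an object; the grip force is fixed at half the most. Time passes only in rows, so rows that do not move let the fingers close. It gives the time, the measured TCP pose, the force, the opening and the grip force at its end, in the units of the state.
- manip.state(): the state, without advancing time (a new reading comes with each control period).
- manip.grab_frame(name): name is "scene" or "top"; returns a dict with "img" (400x640x3 uint8, red, green, blue), "z_map" (400x640 float32, m along the optical axis (not along the pixel's ray), 0 where there is no reading), "K" (3x3 intrinsics, pixels), "rvec" (rotation vector, rad) and "tvec" (3), from world to camera coordinates, as OpenCV has them. Camera axes: x right, y down, z forward; pixel columns grow to the right and rows downward; lengths in m; the calibration is good to about 2 mm. A picture is of the moment at which its call begins.
- manip.hand_in(): hands the job in; it is judged then, once.
The state is a dict: "time": time; "joint_positions": joint angles; "qvel": joint speeds; "joint_torque": joint torques, N m; "tcp_pos": TCP position; "ee_rot": TCP orientation; "wrist_force": force on the tool from outside, world axes, zero at the start; "torque": the same for the moment, N m; "width": finger opening in m; "grip_force": force on a finger pad.
Only numpy, scipy, OpenCV 4.12 (cv2) and the standard library are available. Lean on these libraries where they do the work, as an engineer would, in place of code of your own. Each camera call takes 0.05 s, during which the arm holds its last target. There are 200 camera calls.

TASK

The pricking iron in the blue honing fixture has just been sharpened and is to be inspected. With the red-handled key, turn the brass wing screw a quarter turn counter-clockwise so that its keeper swings off the iron, stand the key back in its wooden stand, then take the iron out and hold it up to the inspection camera: teeth pointing straight at the lens, level with the lens and centred on it, about 7 cm in front of it, the iron lying flat as it did in the fixture. Finish while holding it still there in the gripper, and leave the other things on the bench undisturbed.

Things in the scene. Friction and masses are not known exactly. Their poses are not given: they have to be found in the camera images.
- honing_fixture: Blue base 156 x 84 x 10 mm, fixed; origin on the bench, z up. The iron lies along x at y 0, teeth to +x, origin near x 0, in two cradles: rear x -54 to -40 mm (floor z 40, lips to z 45), front x +26 to +40 (floor z 42, lips to z 48); tail stop x -65 to -60, up to z 44. Between the cradles the iron is free at both sides and 30 mm above the base, for fingers. Wing screw at x -47, y -29 mm.
- keeper (a joint): Turn of wing screw with keeper (one piece) about its upright axis, rad: 0 = keeper arm along the fixture's +y, over the iron (locked); grows counter-clockwise seen from above, to a stop at 1.571 (arm along the fixture's -x, clear of the iron). Starts at 0 to 0.15; friction 0.06 N m; stays where left. Clear of the iron past about 1.1.
- keeper_head (a point): On the wing screw's axis at the foot of its brass wing, 56 mm above the bench. The wing is a bar 30 mm long, 8 mm wide, 14 mm tall above this point, rounded on top, always lying along the keeper arm (13 mm wide, reaching 34 mm from the axis, z 50 to 55 mm). The point turns with it; wing and arm lie along its y.
- key: Loose key, upright, 92 mm tall, 0.12 kg; origin at the centre of its lower end, z up. Steel fork 34 (x) by 25 (y) by 23 mm tall with a slot along x, 11 mm wide (flared to 18 at its mouth), 17 mm deep, open below and at both ends, that drops over the wing (so about 0.15 rad of play when turning); shank 16 mm across; red square handle 26 x 26 mm, sides along x and y, 46 to 92 mm above the origin.
- key_stand: Wooden key stand fixed to the bench, 70 x 64 mm foot; origin on the bench top at its centre. Pocket 42 mm (x) by 34 mm (y), floor 6 mm and rim 22 mm above the bench. The key stands in it with its x along the stand's x (or a half turn from it).
- iron: Loose bright steel pricking iron, 110 mm long, 0.08 kg, flat; origin at the middle of its underside, z up, teeth towards -y. Shank (y -17 to +55 mm) 10 mm wide (x), 8 mm thick; toothed head (y -55 to -13) up to 19 mm wide, 5 mm thick. Centre of mass near the origin. In the fixture its underside is at 40 mm.
- iron_teeth (a point): Middle of the iron's tooth points, 55 mm from its origin towards -y, 4.5 mm above the underside.
- iron_tail (a point): Middle of the iron's other end, 55 mm from its origin towards +y, 4 mm above the underside.
- camera: Inspection camera with a ring light on a post, fixed to the bench, 235 mm tall, 54 mm wide at the ring light (which spans 173 to 227 mm in height); foot 70 x 70 mm; origin on the bench top under the camera. It looks horizontally along its own -x.
- camera_lens (a point): Centre of the camera's front glass, 200 mm above the bench, 45 mm ahead of the camera's origin.
- camera_focus (a point): Where the tooth points belong: on the lens axis, 70 mm in front of the glass, 200 mm above the bench.
- spool_rust: Bystander: spool of rust-coloured thread, 57 x 54 x 55 mm; origin at its underside.
- spool_black: Bystander: spool of black thread, 62 x 68 x 45 mm; origin at its underside.
- beeswax: Bystander: block of beeswax, 35 x 52 x 19 mm; origin at its underside.
- glue_tin: Bystander: tin with a coloured label, 58 x 57 x 72 mm; origin at its underside.
Mind the look-alikes: they are no part of the job. There is more than one size of the key; the job needs the smaller.

How it is judged:
By the outcome, as a careful person would: the job done as asked, in the order asked, and still so for the second after the job is handed in, while the arm keeps its last pose, push and grip.
It also fails if it takes over 58 s, if anything falls off the work surface, if the arm or the gripper's body presses on something with over 40 N, if the wrist force passes 120 N, or if a joint passes its speed limit or range.

## Working session

There is one attempt and no reset: what is moved stays moved. The work goes in short steps, Python scripts to look and compute and a tool call to move; the robot and the scene stay as the last step left them, time stands still between calls to the robot, and variables do not carry over. Pictures are saved under pics/ and viewed, at most 10 in all, crops included, and the job is handed in when it is done.

Besides the shell and the picture viewer there is one more tool, called as name([rows], argument=value, ...), one row to a line, values as JSON. drive_tool: Moves the arm, as the interface text tells. Its arguments: {"type":"object","properties":{"series":{"type":"array","items":{"type":"object","properties":{"grip":{"type":"number"},"dx":{"type":"number"},"dy":{"type":"number"},"dz":{"type":"number"},"wx":{"type":"number"},"wy":{"type":"number"},"wz":{"type":"number"}}}}},"required":["series"]}

```bash
mkdir -p pics
cat > h.py <<'E'
import numpy as np, cv2, pickle
from scipy.spatial.transform import Rotation as R
from bench import manip
def grab(n):
    f=manip.grab_frame(n); pickle.dump(f,open(f'{n}.pkl','wb')); return f
def load(n): return pickle.load(open(f'{n}.pkl','rb'))
def cloud(f):
    K=f['K'];z=f['z_map'];v,u=np.mgrid[:400,:640]
    P=np.stack([(u-K[0,2])/K[0,0]*z,(v-K[1,2])/K[1,1]*z,z],-1)
    M=cv2.Rodrigues(np.array(f['rvec'],float))[0]
    W=(P-np.ravel(f['tvec']))@M; W[z==0]=np.nan; return W
def onplane(f,u,v,h):
    M=cv2.Rodrigues(np.array(f['rvec'],float))[0];c=-M.T@np.ravel(f['tvec'])
    d=M.T@np.linalg.inv(f['K'])@[u,v,1.]
    return c+d*(h-c[2])/d[2]
def save(f,name,box=None,s=1):
    i=f['img'][:,:,::-1]
    if box: i=i[box[1]:box[3],box[0]:box[2]]
    cv2.imwrite(f'pics/{name}.png',cv2.resize(i,None,fx=s,fy=s,interpolation=cv2.INTER_CUBIC))
E
python3 - <<'E'
from h import *
for n in ['top','scene']:
    f=grab(n);save(f,n+'0',None,1.25)
    M=cv2.Rodrigues(np.array(f['rvec'],float))[0];print(n,-M.T@np.ravel(f['tvec']),f['K'][0,0])
s=manip.state();print(s)
E
```

```text
top [0.43795569 0.1180659  1.32794996] 419.27440047014045
scene [-0.02324905 -0.48879717  0.55573871] 445.12272636499654
{'time': 0.1, 'joint_positions': array([-1.22217072,  0.68989618, -0.1945116 ,  1.56623092,  0.1572816 ,
        0.90250459, -0.21510157]), 'qvel': array([-1.83626246e-04, -1.17662079e-03, -1.29304890e-05, -3.84967001e-03,
        8.84692932e-04,  9.69330445e-04, -8.29958410e-04]), 'joint_torque': array([-2.10402686e-03, -5.28492093e+01, -1.27153594e+00, -1.53835523e+01,
       -5.26938122e-02,  1.96655863e-03,  4.17964031e-05]), 'tcp_pos': array([0.19340243, 0.59374639, 0.24899488]), 'ee_rot': array([-4.92377572e-01, -3.10261789e+00,  2.58282158e-03]), 'wrist_force': array([ 0.5118407 , -0.6802068 ,  0.21570139]), 'torque': array([ 0.01343808, -0.0295674 , -0.02587993]), 'grip_force': 0.0, 'width': 0.08797202990987686}
```

View pics/top0.png

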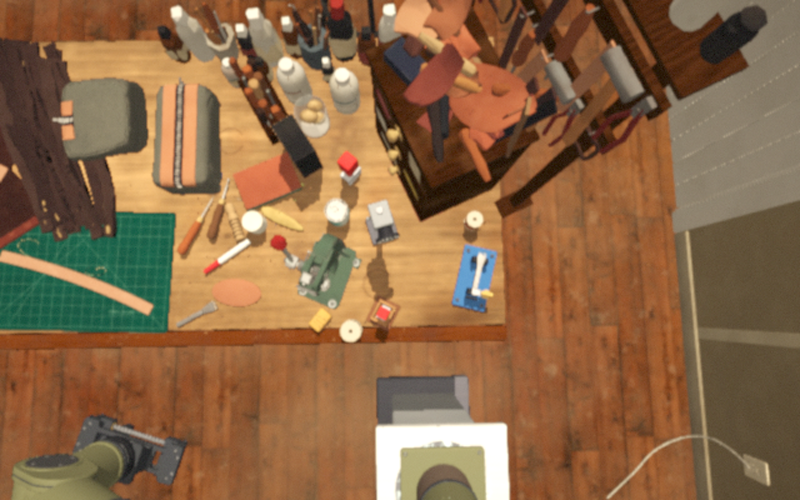

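View pics/scene0.png

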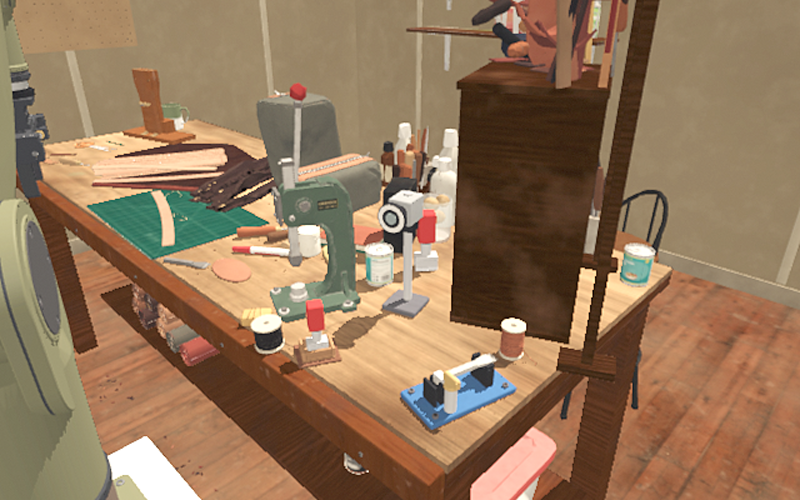

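Run:
```python
from h import *
t=load('top');s=load('scene')
W=cloud(t);S=cloud(s)
for n,(u,v) in dict(key=(382/1.25,313/1.25),key2=(348/1.25,160/1.25),cam=(380/1.25,212/1.25),iron=(478/1.25,265/1.25),base=(462/1.25,290/1.25),bench=(430/1.25,270/1.25)).items():
    print(n,W[int(v),int(u)].round(4))
a=t['img'][185:275,280:410,::-1];a=cv2.resize(a,None,fx=6,fy=6,interpolation=cv2.INTER_CUBIC)
cv2.imwrite('pics/tc.png',a)
b=s['img'][140:350,200:420,::-1];b=cv2.resize(b,None,fx=2.8,fy=2.8,interpolation=cv2.INTER_CUBIC)
cv2.imwrite('pics/sc.png',b)
```

```text
key [0.4272 0.14   0.0956]
key2 [0.7838 0.2135 0.1296]
cam [0.6416 0.1372 0.2308]
iron [ 0.5382 -0.0974  0.0442]
base [ 0.4788 -0.0601  0.0088]
bench [0.5309 0.0166 0.0014]
```

View pics/tc.png

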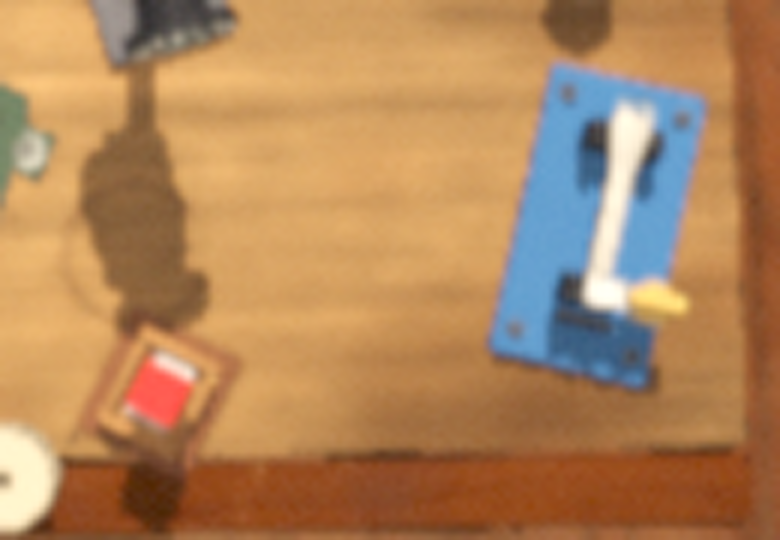

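View pics/sc.png

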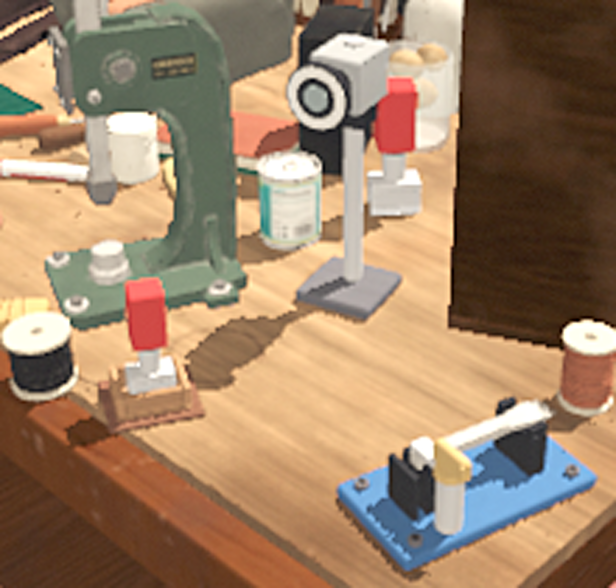

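Run:
```python
from h import *
def rect(P,n):
    c,wh,a=cv2.minAreaRect((P[:,:2]*1000).astype(np.float32)); print(n,len(P),'c',np.round(c,1),'wh',np.round(wh,1),'ang',round(a,2),'z',P[:,2].mean().round(4),P[:,2].std().round(4))
for n in ['top','scene']:
    f=load(n);W=cloud(f);I=f['img'].astype(int);r,g,b=I[...,0],I[...,1],I[...,2]
    x,y,z=W[...,0],W[...,1],W[...,2]
    near=lambda cx,cy,d:(abs(x-cx)<d)&(abs(y-cy)<d)
    print(n)
    bl=(b>r+50)&near(.51,-.085,.13); rect(W[bl&(z>.006)&(z<.014)],'base'); 
    rect(W[near(.51,-.085,.13)&(z>.038)&(z<.075)&(np.abs(r-b)<60)&(r>150)],'ironbright')
    m=near(.51,-.085,.13)&(z>.045); Q=W[m];
    mm=near(.51,-.085,.13)&(r-b>60)&(r>170)&(z>.04);rect(W[mm],'brass')
    red=(r>g+80)&(r>b+80)&near(.427,.14,.05); rect(W[red&(z>.09)],'keytop');rect(W[red],'keyred')
    st=near(.427,.14,.06)&(z>.004)&(z<.012);rect(W[st],'stand foot')
    st=near(.427,.14,.06)&(z>.017)&(z<.026);rect(W[st],'stand rim')
    c=near(.64,.137,.09)&(z>.16);rect(W[c],'camhead')
    c=near(.64,.137,.06)&(z>.22);rect(W[c],'camtop')
    c=near(.64,.137,.09)&(z>.005)&(z<.02)&(abs(r-b)<40);rect(W[c],'camfoot')
    for q,cx,cy in [('rust',.66,-.1),('black',.39,.19)]:
        rect(W[near(cx,cy,.06)&(z>.03)],q)
```

```text
top
base 741 c [509.9 -93.2] wh [ 80.9 153.6] ang 75.15 z 0.0101 0.002
ironbright 179 c [552.  -98.9] wh [ 35.5 175.2] ang 87.97 z 0.0492 0.0049
brass 60 c [ 549.4 -103.1] wh [184.6  27.8] ang 7.33 z 0.061 0.0068
keytop 78 c [426.3 136.8] wh [24.9 24.5] ang 62.72 z 0.0972 0.0025
keyred 88 c [427.3 138. ] wh [30.7 25.3] ang 62.18 z 0.0868 0.0292
stand foot 198 c [430.6 140.1] wh [105.8 113.7] ang 1.88 z 0.006 0.0017
stand rim 105 c [414.5 148.4] wh [52.8 89.1] ang 50.28 z 0.0219 0.0022
camhead 1224 c [653.6  97.6] wh [ 89.9 173.3] ang 41.67 z 0.2969 0.0958
camtop 335 c [623.9 133.8] wh [82.  42.6] ang 16.41 z 0.2235 0.0022
camfoot 169 c [606.1 165.2] wh [108.8 123.5] ang 0.07 z 0.0132 0.0032
rust 3015 c [ 676.3 -100.1] wh [119.9  87.4] ang 89.88 z 0.5288 0.2025
black 285 c [401.7 182.6] wh [ 48.3 126.6] ang 26.17 z 0.0559 0.0222
scene
base 1395 c [510.6 -95.9] wh [ 84.6 155.2] ang 75.72 z 0.0094 0.0011
ironbright 421 c [ 549.  -105.8] wh [ 56.7 179.6] ang 86.62 z 0.0478 0.0047
brass 162 c [ 548.1 -113.7] wh [ 57.5 178.8] ang 81.05 z 0.061 0.0067
keytop 122 c [427.8 134.5] wh [27.9 24.8] ang 61.74 z 0.0959 0.0021
keyred 331 c [408.7 136.5] wh [38.2 62.6] ang 68.01 z 0.0804 0.0161
stand foot 225 c [409.6 148.5] wh [ 68.3 124.7] ang 48.51 z 0.0068 0.0024
stand rim 282 c [407.8 154.9] wh [ 58.4 115. ] ang 45.37 z 0.021 0.0021
camhead 1028 c [630.7 117.2] wh [ 87.2 226.9] ang 39.91 z 0.2119 0.0459
camtop 228 c [623.7 129.1] wh [80.7 44.4] ang 18.45 z 0.2227 0.0016
camfoot 657 c [620.9 160.7] wh [131.3 142.6] ang 89.29 z 0.0118 0.003
rust 8755 c [ 676.7 -100. ] wh [119.9  86.6] ang 89.93 z 0.2743 0.1401
black 501 c [399.1 181.6] wh [ 52.1 123.3] ang 20.69 z 0.0509 0.0199
```

drive_tool([
  {"dx": -0.021, "dy": -0.021, "grip": 0.07},
  {"dx": -0.021, "dy": -0.021, "grip": 0.07},
  {"dx": -0.021, "dy": -0.021, "grip": 0.07},
  {"dx": -0.021, "dy": -0.021, "grip": 0.07},
  {"dx": -0.021, "dy": -0.021, "grip": 0.07},
  {"dx": -0.021, "dy": -0.021, "grip": 0.07},
  {"dx": -0.021, "dy": -0.021, "grip": 0.07},
  {"dx": -0.021, "dy": -0.021, "grip": 0.07},
])

```text
schema error: expected keys grip, dx, dy, dz, wx, wy, wz
```

```bash
cat >> h.py <<'E'
def T(x,y,yaw): 
    c,s=np.cos(np.radians(yaw)),np.sin(np.radians(yaw)); return np.array([[c,-s,0,x],[s,c,0,y],[0,0,1,0]])
def box(M,x0,x1,y0,y1,z): return [M@[a,b,z,1] for a,b in[(x0,y0),(x1,y0),(x1,y1),(x0,y1)]]
def poly(im,f,P,col,s,o,closed=True):
    p=cv2.projectPoints(np.array(P,float),np.array(f['rvec'],float),np.array(f['tvec'],float),f['K'],None)[0].reshape(-1,2)
    cv2.polylines(im,[(((p-o+.5)*s-.5)*8).astype(np.int32)],closed,col,1,cv2.LINE_AA,3)
E
python3 - <<'E'
from h import *
t=load('top');s=load('scene')
W=cloud(t);z=W[...,2]
for lo in [.15,.25,.3]:
    m=(W[...,0]>.3)&(W[...,0]<.55)&(W[...,1]>.1)&(W[...,1]<.5)&(z>lo);print(lo,W[m].min(0) if m.any() else 0)
F=T(.510,-.0945,-14.6);K=T(.427,.136,-28);C=T(.625,.131,17)
ims=[]
for f,(a,b,c,d),sc in[(t,(285,150,410,275),4.6),(s,(230,150,420,350),3.0)]:
    im=cv2.resize(f['img'][b:d,a:c,::-1],None,fx=sc,fy=sc,interpolation=cv2.INTER_CUBIC);o=(a,b)
    p=lambda P,col,cl=True:poly(im,f,P,col,sc,np.array(o),cl)
    p(box(F,-.078,.078,-.042,.042,.01),(0,255,255));p(box(F,-.055,.055,-.005,.005,.048),(0,255,0))
    p([F@[-.047,-.029,.056,1],F@[-.047,-.029,.070,1]],(255,0,255),False);p(box(F,-.051,-.043,-.044,-.014,.07),(0,0,0))
    p(box(K,-.013,.013,-.013,.013,.098),(0,255,0));p(box(K,-.017,.017,-.0125,.0125,.029),(255,0,0));p(box(K,-.035,.035,-.032,.032,0),(0,255,255));p(box(K,-.013,.013,-.013,.013,.052),(0,255,0))
    ims.append(im)
h=max(i.shape[0] for i in ims)
for n,i in zip('ab',ims): cv2.imwrite(f'pics/ov{n}.png',i)
h=min(i.shape[0] for i in ims);big=np.hstack([cv2.resize(i,None,fx=h/i.shape[0],fy=h/i.shape[0]) for i in ims]);k=800/big.shape[1]
print(big.shape)
E
```

```text
0.15 [0.46551005 0.23716244 0.17007545]
0.25 [0.48578664 0.27235871 0.25108371]
0.3 [0.54380499 0.30689814 0.3001393 ]
(575, 1121, 3)
```

View pics/ova.png

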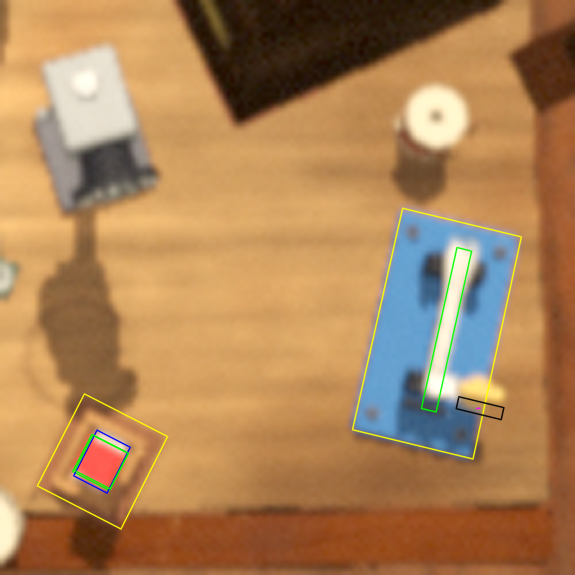

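View pics/ovb.png

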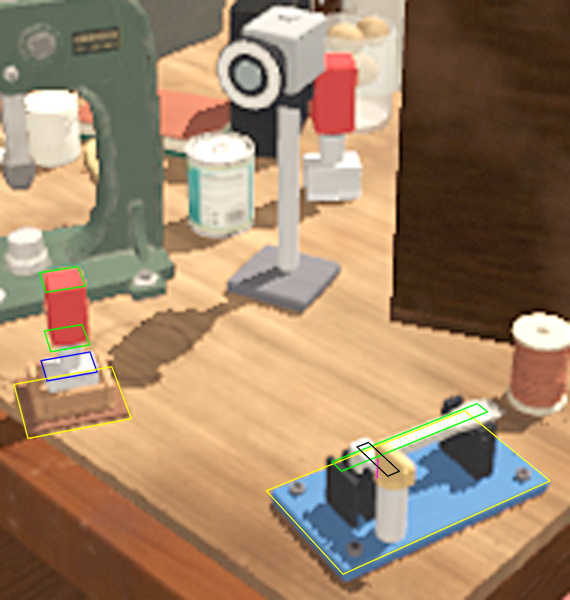

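drive_tool([
  {"dx": -0.021, "dy": -0.021, "dz": 0, "wx": 0, "wy": 0, "wz": 0, "grip": 0.07},
  {"dx": -0.021, "dy": -0.021, "dz": 0, "wx": 0, "wy": 0, "wz": 0, "grip": 0.07},
  {"dx": -0.021, "dy": -0.021, "dz": 0, "wx": 0, "wy": 0, "wz": 0, "grip": 0.07},
  {"dx": -0.021, "dy": -0.021, "dz": 0, "wx": 0, "wy": 0, "wz": 0, "grip": 0.07},
  {"dx": -0.021, "dy": -0.021, "dz": 0, "wx": 0, "wy": 0, "wz": 0, "grip": 0.07},
  {"dx": -0.021, "dy": -0.021, "dz": 0, "wx": 0, "wy": 0, "wz": 0, "grip": 0.07},
  {"dx": -0.021, "dy": -0.021, "dz": 0, "wx": 0, "wy": 0, "wz": 0, "grip": 0.07},
  {"dx": -0.021, "dy": -0.021, "dz": 0, "wx": 0, "wy": 0, "wz": 0, "grip": 0.07},
])

```text
time: 0.77
tcp_pos: [0.3016, 0.381, 0.2495]
ee_rot: [-0.492, -3.103, 0.001]
wrist_force: [0.4, 1.2, 0.3]
width: 0.0696
grip_force: 0.0
```

Run:
```python
from h import *
t=load('top');s=load('scene')
F=T(.510,-.0945,-14.6)
F=F.copy();F[:,3]=F@[.012,0,0,1];print(F)
ims=[]
for f,(a,b,c,d),sc in[(t,(355,195,405,255),8),(s,(315,275,405,345),8)]:
    i0=cv2.resize(f['img'][b:d,a:c,::-1],None,fx=sc,fy=sc,interpolation=cv2.INTER_CUBIC);im=i0.copy();o=(a,b)
    p=lambda P,col,cl=True:poly(im,f,P,col,sc,np.array(o),cl)
    p(box(F,-.055,.055,-.005,.005,.048),(0,255,0))
    p(box(F,-.0535,-.0405,-.029,.005,.055),(255,0,255));p(box(F,-.051,-.043,-.044,-.014,.07),(0,0,0))
    p([F@[.033,-.012,.048,1],F@[.033,.012,.048,1]],(0,0,255),False)
    ims.append(im)
a,b=ims; k=np.zeros((600,800,3),np.uint8)
a=cv2.resize(a,None,fx=.9,fy=.9)[:432];k[:432,:360]=a;b=cv2.resize(b,None,fx=.6,fy=.6);k[:b.shape[0],362:362+b.shape[1]]=b[:, :438]
cv2.imwrite('pics/ov2.png',k[:440]);print(manip.state()['tcp_pos'],manip.state()['ee_rot'])
```

```text
[[ 0.96770917  0.25206936  0.          0.52161251]
 [-0.25206936  0.96770917  0.         -0.09752483]
 [ 0.          0.          1.          0.        ]]
[0.30156055 0.38100806 0.24954485] [-4.92066464e-01 -3.10265817e+00  7.85460466e-04]
```

View pics/ov2.png

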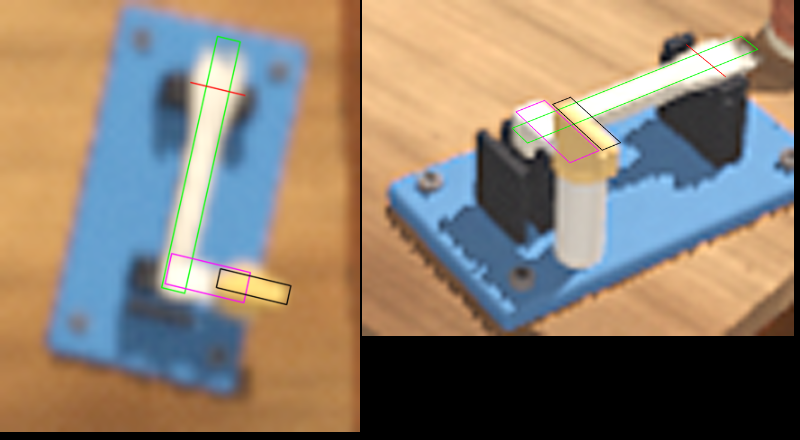

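Run:
```python
from h import *
F=T(.510,-.0945,-14.6);Fi=lambda P:(P[:,:2]-F[:2,3])@F[:2,:2]*1000
for n in ['top','scene']:
    f=load(n);W=cloud(f);I=f['img'].astype(int);r,g,b=I[...,0],I[...,1],I[...,2]
    v,u=np.mgrid[:400,:640]
    L=np.nan_to_num(np.dstack([(W[...,:2]-F[:2,3])@F[:2,:2]*1000,W[...,2]*1000]),nan=999)
    x,y,z=L[...,0],L[...,1],L[...,2]
    inb=(abs(x)<85)&(abs(y)<60)
    def show(m,nm):
        p=L[m];print(n,nm,m.sum(),'mean',p.mean(0).round(1),'x',np.percentile(p[:,0],[3,97]).round(1),'y',np.percentile(p[:,1],[3,97]).round(1))
        if m.sum()>10:
            w,V=np.linalg.eigh(np.cov(p[:,:2].T));print('   axis deg',np.degrees(np.arctan2(V[1,1],V[0,1])).round(1))
    show(inb&(z>61)&(z<75)&(x<-10),'wing top')
    show(inb&(z>61)&(z<75)&(r-b>40)&(x<0),'wing brass')
    show(inb&(z>40)&(z<56)&(abs(y)<8)&(x>-20)&(r>170)&(abs(r-b)<45),'iron')
    show(inb&(z>14)&(z<50)&(r<60)&(x>20),'front cradle')
    show(inb&(z>14)&(z<50)&(r<60)&(x<-20),'rear cradle')
```

```text
top wing top 30 mean [-38.  -26.7  67.9] x [-42.2 -33.8] y [-41.4 -11.2]
   axis deg 93.9
top wing brass 29 mean [-37.8 -27.4  68.2] x [-41.5 -33.8] y [-41.5 -12.4]
   axis deg 92.0
top iron 102 mean [21.   0.4 47.8] x [-17.   55.6] y [-6.9  6.7]
   axis deg 178.9
top front cradle 7 mean [36.7 12.3 32. ] x [35.  40.4] y [-13.1  20.9]
top rear cradle 10 mean [-51.5   2.8  26.6] x [-64.5 -38.1] y [-20.9  15.8]
scene wing top 91 mean [-36.7 -31.9  66.6] x [-39.8 -31.8] y [-44.3 -16.8]
   axis deg 94.8
scene wing brass 86 mean [-37.  -31.7  66.7] x [-39.8 -33.1] y [-44.2 -16.7]
   axis deg 94.0
scene iron 224 mean [23.3 -1.9 46.7] x [-12.1  62.3] y [-7.3  6. ]
   axis deg -178.0
scene front cradle 188 mean [40.3 -9.3 29. ] x [37.2 47.9] y [-21.1  14.9]
   axis deg 96.0
scene rear cradle 225 mean [-47.9  -5.3  29.4] x [-53.4 -38.2] y [-15.5  12.3]
   axis deg 106.5
```

drive_tool([
  {"dx": -0.0244, "dy": -0.0243, "dz": 0, "wx": 0, "wy": 0, "wz": 0, "grip": 0.07},
  {"dx": -0.0244, "dy": -0.0243, "dz": 0, "wx": 0, "wy": 0, "wz": 0, "grip": 0.07},
  {"dx": -0.0244, "dy": -0.0243, "dz": 0, "wx": 0, "wy": 0, "wz": 0, "grip": 0.07},
  {"dx": -0.0244, "dy": -0.0243, "dz": 0, "wx": 0, "wy": 0, "wz": 0, "grip": 0.07},
  {"dx": -0.0244, "dy": -0.0243, "dz": 0, "wx": 0, "wy": 0, "wz": 0, "grip": 0.07},
  {"dx": -0.0244, "dy": -0.0243, "dz": 0, "wx": 0, "wy": 0, "wz": 0, "grip": 0.07},
  {"dx": -0.0244, "dy": -0.0243, "dz": 0, "wx": 0, "wy": 0, "wz": 0, "grip": 0.07},
  {"dx": -0.0244, "dy": -0.0243, "dz": 0, "wx": 0, "wy": 0, "wz": 0, "grip": 0.07},
  {"dx": 0, "dy": 0, "dz": 0, "wx": 0, "wy": 0, "wz": 0.98, "grip": 0.07},
  {"dx": 0, "dy": 0, "dz": 0, "wx": 0, "wy": 0, "wz": 0.98, "grip": 0.07},
])

```text
time: 1.6
tcp_pos: [0.4276, 0.1341, 0.2494]
ee_rot: [-0.772, -3.045, 0.002]
wrist_force: [0.2, 0.6, -0.3]
width: 0.0699
grip_force: 0.0
```

```bash
cat >> h.py <<'E'
def st():
    s=manip.state();M=R.from_rotvec(s['ee_rot']).as_matrix()
    print(round(s['time'],2),s['tcp_pos'].round(4),'yaw_x',np.degrees(np.arctan2(M[1,0],M[0,0])).round(2),'yaw_y',np.degrees(np.arctan2(M[1,1],M[0,1])).round(2),'zax',M[:,2].round(3),'F',s['wrist_force'].round(1),'w',round(s['width'],4),'g',round(s['grip_force'],1),'q',s['joint_positions'].round(2)); return s,M
def go(p,yaw=None):
    s,M=st();d=np.array(p)-s['tcp_pos'];print('tool d',(M.T@d).round(4), 'dyaw->wz', None if yaw is None else round(-((yaw-np.degrees(np.arctan2(M[1,1],M[0,1]))+180)%360-180)/5,2))
E
python3 - <<'E'
from h import *
go([.427,.1357,.072],62.2)
c=np.cos(np.radians(62.2));s_=np.sin(np.radians(62.2))
for n in['top','scene']:
    W=cloud(load(n));d=W[...,:2]-[.427,.1357];a=d@[c,s_];b=d@[-s_,c]
    m=(abs(a)<.11)&(abs(b)<.05)&(W[...,2]>.105);m2=(abs(a)<.07)&(abs(a)>.03)&(abs(b)<.02)
    print(n,m.sum(),W[m].max(0) if m.any() else '',np.nanmax(W[m2][:,2]))
E
```

```text
1.6 [0.4276 0.1341 0.2494] yaw_x 151.55 yaw_y 61.55 zax [-0.    -0.001 -1.   ] F [ 0.2  0.6 -0.3] w 0.0699 g 0.0 q [-0.27  0.47 -0.21  2.08  0.17  0.61  0.49]
tool d [0.0013 0.0013 0.1774] dyaw->wz -0.13
top 1 [0.42458835 0.14854545 0.1051249 ] 0.010196141297659934
scene 0  0.007014117137503166
```

drive_tool([
  {"dx": 0.001, "dy": 0.001, "dz": 0.03, "wx": 0, "wy": 0, "wz": -0.13, "grip": 0.07},
  {"dx": 0, "dy": 0, "dz": 0.03, "wx": 0, "wy": 0, "wz": 0, "grip": 0.07},
  {"dx": 0, "dy": 0, "dz": 0.03, "wx": 0, "wy": 0, "wz": 0, "grip": 0.07},
  {"dx": 0, "dy": 0, "dz": 0.03, "wx": 0, "wy": 0, "wz": 0, "grip": 0.07},
  {"dx": 0, "dy": 0, "dz": 0.03, "wx": 0, "wy": 0, "wz": 0, "grip": 0.07},
  {"dx": 0, "dy": 0, "dz": 0.02, "wx": 0, "wy": 0, "wz": 0, "grip": 0.07},
  {"dx": 0, "dy": 0, "dz": 0.007, "wx": 0, "wy": 0, "wz": 0, "grip": 0.07},
  {"dx": 0, "dy": 0, "dz": 0, "wx": 0, "wy": 0, "wz": 0, "grip": 0.07},
])

```text
time: 2.27
tcp_pos: [0.4253, 0.1384, 0.0713]
ee_rot: [-0.737, -3.051, 0.003]
wrist_force: [0.4, -0.1, 0.1]
width: 0.0701
grip_force: 0.0
```

drive_tool([
  {"dx": 0, "dy": 0, "dz": 0, "wx": 0, "wy": 0, "wz": 0, "grip": 0.035},
  {"dx": 0, "dy": 0, "dz": 0, "wx": 0, "wy": 0, "wz": 0, "grip": 0.03},
  {"dx": 0, "dy": 0, "dz": 0, "wx": 0, "wy": 0, "wz": 0, "grip": 0.02},
  {"dx": 0, "dy": 0, "dz": 0, "wx": 0, "wy": 0, "wz": 0, "grip": 0.015},
  {"dx": 0, "dy": 0, "dz": 0, "wx": 0, "wy": 0, "wz": 0, "grip": 0.01},
  {"dx": 0, "dy": 0, "dz": 0, "wx": 0, "wy": 0, "wz": 0, "grip": 0.01},
  {"dx": 0, "dy": 0, "dz": 0, "wx": 0, "wy": 0, "wz": 0, "grip": 0.01},
])

```text
time: 2.85
tcp_pos: [0.4264, 0.1386, 0.073]
ee_rot: [0.738, 3.053, 0.001]
wrist_force: [1.0, -0.4, -0.6]
width: 0.0258
grip_force: 29.9
```

```bash
python3 -c "
from h import *
go([.427,.1357,.17])"
```

```text
2.85 [0.4264 0.1386 0.073 ] yaw_x 152.81 yaw_y 62.81 zax [ 0.  0. -1.] F [ 1.  -0.4 -0.6] w 0.0258 g 29.9 q [-0.39  0.82 -0.04  2.22  0.29  0.1   0.39]
tool d [-0.0019 -0.0023 -0.097 ] dyaw->wz None
```

drive_tool([
  {"dx": 0, "dy": 0, "dz": -0.01, "wx": 0, "wy": 0, "wz": 0, "grip": 0.01},
  {"dx": 0, "dy": 0, "dz": -0.02, "wx": 0, "wy": 0, "wz": 0, "grip": 0.01},
  {"dx": 0, "dy": 0, "dz": -0.03, "wx": 0, "wy": 0, "wz": 0, "grip": 0.01},
  {"dx": 0, "dy": 0, "dz": -0.03, "wx": 0, "wy": 0, "wz": 0, "grip": 0.01},
  {"dx": 0, "dy": 0, "dz": -0.03, "wx": 0, "wy": 0, "wz": 0, "grip": 0.01},
  {"dx": 0, "dy": 0, "dz": 0, "wx": 0, "wy": 0, "wz": 0, "grip": 0.01},
  {"dx": 0, "dy": 0, "dz": 0, "wx": 0, "wy": 0, "wz": 0, "grip": 0.01},
])

```text
time: 3.43
tcp_pos: [0.427, 0.1388, 0.1938]
ee_rot: [0.738, 3.051, 0.003]
wrist_force: [-0.1, -0.5, -2.2]
width: 0.0258
grip_force: 29.7
```

```bash
python3 -c "
from h import *
go([.4663,-.1134,.193],-11)"
```

```text
3.43 [0.427  0.1388 0.1938] yaw_x 152.79 yaw_y 62.79 zax [ 0.003  0.001 -1.   ] F [-0.1 -0.5 -2.2] w 0.0258 g 29.7 q [-0.3   0.57 -0.19  2.14  0.23  0.45  0.43]
tool d [-0.1503 -0.2063  0.0006] dyaw->wz 14.76
```

drive_tool([
  {"dx": -0.0188, "dy": -0.0258, "dz": 0, "wx": 0, "wy": 0, "wz": 0, "grip": 0.01},
  {"dx": -0.0188, "dy": -0.0258, "dz": 0, "wx": 0, "wy": 0, "wz": 0, "grip": 0.01},
  {"dx": -0.0188, "dy": -0.0258, "dz": 0, "wx": 0, "wy": 0, "wz": 0, "grip": 0.01},
  {"dx": -0.0188, "dy": -0.0258, "dz": 0, "wx": 0, "wy": 0, "wz": 0, "grip": 0.01},
  {"dx": -0.0188, "dy": -0.0258, "dz": 0, "wx": 0, "wy": 0, "wz": 0, "grip": 0.01},
  {"dx": -0.0188, "dy": -0.0258, "dz": 0, "wx": 0, "wy": 0, "wz": 0, "grip": 0.01},
  {"dx": -0.0188, "dy": -0.0258, "dz": 0, "wx": 0, "wy": 0, "wz": 0, "grip": 0.01},
  {"dx": -0.0188, "dy": -0.0258, "dz": 0, "wx": 0, "wy": 0, "wz": 0, "grip": 0.01},
])

```text
time: 4.1
tcp_pos: [0.4645, -0.1151, 0.1909]
ee_rot: [-0.737, -3.05, 0.0]
wrist_force: [0.5, 0.3, -0.8]
width: 0.026
grip_force: 29.7
```

drive_tool([
  {"dx": 0, "dy": 0, "dz": 0, "wx": 0, "wy": 0, "wz": 1, "grip": 0.01},
  {"dx": 0, "dy": 0, "dz": 0, "wx": 0, "wy": 0, "wz": 1, "grip": 0.01},
  {"dx": 0, "dy": 0, "dz": 0, "wx": 0, "wy": 0, "wz": 1, "grip": 0.01},
  {"dx": 0, "dy": 0, "dz": 0, "wx": 0, "wy": 0, "wz": 1, "grip": 0.01},
  {"dx": 0, "dy": 0, "dz": 0, "wx": 0, "wy": 0, "wz": 1, "grip": 0.01},
  {"dx": 0, "dy": 0, "dz": 0, "wx": 0, "wy": 0, "wz": 1, "grip": 0.01},
  {"dx": 0, "dy": 0, "dz": 0, "wx": 0, "wy": 0, "wz": 1, "grip": 0.01},
])

```text
time: 4.68
tcp_pos: [0.4645, -0.1136, 0.1909]
ee_rot: [-1.626, -2.684, 0.003]
wrist_force: [-0.6, 1.3, -2.2]
width: 0.0258
grip_force: 29.7
```

drive_tool([
  {"dx": 0, "dy": 0, "dz": 0, "wx": 0, "wy": 0, "wz": 1, "grip": 0.01},
  {"dx": 0, "dy": 0, "dz": 0, "wx": 0, "wy": 0, "wz": 1, "grip": 0.01},
  {"dx": 0, "dy": 0, "dz": 0, "wx": 0, "wy": 0, "wz": 1, "grip": 0.01},
  {"dx": 0, "dy": 0, "dz": 0, "wx": 0, "wy": 0, "wz": 1, "grip": 0.01},
  {"dx": 0, "dy": 0, "dz": 0, "wx": 0, "wy": 0, "wz": 1, "grip": 0.01},
  {"dx": 0, "dy": 0, "dz": 0, "wx": 0, "wy": 0, "wz": 1, "grip": 0.01},
  {"dx": 0, "dy": 0, "dz": 0, "wx": 0, "wy": 0, "wz": 1, "grip": 0.01},
  {"dx": 0, "dy": 0, "dz": 0, "wx": 0, "wy": 0, "wz": 0.76, "grip": 0.01},
  {"dx": 0, "dy": 0, "dz": 0, "wx": 0, "wy": 0, "wz": 0, "grip": 0.01},
  {"dx": 0, "dy": 0, "dz": 0, "wx": 0, "wy": 0, "wz": 0, "grip": 0.01},
])

```text
time: 5.52
tcp_pos: [0.4648, -0.1135, 0.1914]
ee_rot: [-2.42, -2.0, 0.004]
wrist_force: [0.5, 0.7, -0.9]
width: 0.0257
grip_force: 29.7
```

```bash
python3 -c "
from h import *
go([.4663,-.1134,.145],-11)"
```

```text
5.52 [ 0.4648 -0.1135  0.1914] yaw_x 79.14 yaw_y -10.86 zax [-0.003 -0.    -1.   ] F [ 0.5  0.7 -0.9] w 0.0257 g 29.7 q [ 0.08  0.6   0.1   2.06 -0.12  0.48  0.08]
tool d [0.0004 0.0015 0.0464] dyaw->wz 0.03
```

drive_tool([
  {"dx": 0.0004, "dy": 0.0015, "dz": 0.02, "wx": 0, "wy": 0, "wz": 0, "grip": 0.01},
  {"dx": 0, "dy": 0, "dz": 0.016, "wx": 0, "wy": 0, "wz": 0, "grip": 0.01},
  {"dx": 0, "dy": 0, "dz": 0.01, "wx": 0, "wy": 0, "wz": 0, "grip": 0.01},
  {"dx": 0, "dy": 0, "dz": 0, "wx": 0, "wy": 0, "wz": 0, "grip": 0.01},
  {"dx": 0, "dy": 0, "dz": 0, "wx": 0, "wy": 0, "wz": 0, "grip": 0.01},
])

```text
time: 5.93
tcp_pos: [0.4666, -0.1135, 0.146]
ee_rot: [-2.422, -1.999, 0.002]
wrist_force: [0.9, -0.1, -1.2]
width: 0.0257
grip_force: 29.7
```

Run:
```python
from h import *
go([.4663,-.1134,.124],-11)
f=grab('scene');W=cloud(f)
F=T(.510,-.0945,-14.6);K=T(.4663,-.1134,-101);K[2,3]=.078
im=cv2.resize(f['img'][210:350,300:420,::-1],None,fx=5,fy=4.2,interpolation=cv2.INTER_CUBIC)
im=cv2.resize(f['img'][210:345,300:420,::-1],None,fx=4.4,fy=4.4,interpolation=cv2.INTER_CUBIC)
p=lambda P,c,cl=True:poly(im,f,P,c,4.4,np.array([300,210]),cl)
p(box(K,-.017,.017,-.0125,.0125,0),(255,0,0));p(box(K,-.017,.017,-.0055,.0055,0),(0,0,255));p(box(K,-.017,.017,-.0125,.0125,.023),(255,0,0))
K[2,3]=0;p(box(K,-.015,.015,-.004,.004,.07),(0,255,0))
cv2.imwrite('pics/e.png',im)
```

```text
5.93 [ 0.4666 -0.1135  0.146 ] yaw_x 79.08 yaw_y -10.92 zax [-0.002  0.    -1.   ] F [ 0.9 -0.1 -1.2] w 0.0257 g 29.7 q [ 0.1   0.69  0.07  2.1  -0.13  0.36  0.09]
tool d [ 0.0001 -0.0003  0.022 ] dyaw->wz 0.02
```

View pics/e.png

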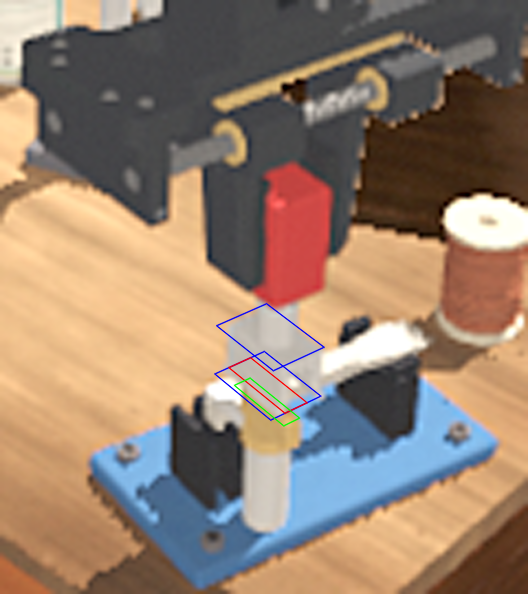

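drive_tool([
  {"dx": 0, "dy": 0, "dz": 0.006, "wx": 0, "wy": 0, "wz": 0, "grip": 0.01},
  {"dx": 0, "dy": 0, "dz": 0.004, "wx": 0, "wy": 0, "wz": 0, "grip": 0.01},
  {"dx": 0, "dy": 0, "dz": 0.003, "wx": 0, "wy": 0, "wz": 0, "grip": 0.01},
  {"dx": 0, "dy": 0, "dz": 0, "wx": 0, "wy": 0, "wz": 0, "grip": 0.01},
])

```text
time: 6.32
tcp_pos: [0.467, -0.1135, 0.1333]
ee_rot: [-2.423, -1.999, 0.001]
wrist_force: [0.3, 0.1, -2.6]
width: 0.0264
grip_force: 29.7
```

drive_tool([
  {"dx": 0, "dy": 0, "dz": 0.003, "wx": 0, "wy": 0, "wz": 0, "grip": 0.01},
  {"dx": 0, "dy": 0, "dz": 0.003, "wx": 0, "wy": 0, "wz": 0, "grip": 0.01},
  {"dx": 0, "dy": 0, "dz": 0.002, "wx": 0, "wy": 0, "wz": 0, "grip": 0.01},
  {"dx": 0, "dy": 0, "dz": 0, "wx": 0, "wy": 0, "wz": 0, "grip": 0.01},
])

```text
time: 6.65
tcp_pos: [0.4672, -0.1136, 0.1253]
ee_rot: [-2.424, -1.998, 0.0]
wrist_force: [-0.7, -0.3, -1.6]
width: 0.0256
grip_force: 29.7
```

drive_tool([
  {"dx": 0, "dy": 0, "dz": 0, "wx": 0, "wy": 0, "wz": -0.8, "grip": 0.01},
  {"dx": 0, "dy": 0, "dz": 0, "wx": 0, "wy": 0, "wz": -0.8, "grip": 0.01},
  {"dx": 0, "dy": 0, "dz": 0, "wx": 0, "wy": 0, "wz": -0.8, "grip": 0.01},
  {"dx": 0, "dy": 0, "dz": 0, "wx": 0, "wy": 0, "wz": -0.8, "grip": 0.01},
  {"dx": 0, "dy": 0, "dz": 0, "wx": 0, "wy": 0, "wz": -0.8, "grip": 0.01},
  {"dx": 0, "dy": 0, "dz": 0, "wx": 0, "wy": 0, "wz": -0.8, "grip": 0.01},
  {"dx": 0, "dy": 0, "dz": 0, "wx": 0, "wy": 0, "wz": -0.8, "grip": 0.01},
  {"dx": 0, "dy": 0, "dz": 0, "wx": 0, "wy": 0, "wz": -0.8, "grip": 0.01},
])

```text
time: 7.32
tcp_pos: [0.4687, -0.1136, 0.1258]
ee_rot: [1.773, 2.59, 0.003]
wrist_force: [1.9, 0.7, -3.9]
width: 0.0257
grip_force: 29.7
```

```bash
python3 -c "
from h import *
s,M=st();print(s['torque'])"
```

```text
7.32 [ 0.4687 -0.1136  0.1258] yaw_x 111.2 yaw_y 21.2 zax [ 0.003 -0.    -1.   ] F [ 1.9  0.7 -3.9] w 0.0257 g 29.7 q [ 0.17  0.72 -0.05  2.1   0.11  0.31  0.4 ]
[-0.00515472 -0.4877797  -0.03039009]
```

drive_tool([
  {"dx": 0.0005, "dy": -0.0015, "dz": 0, "wx": 0, "wy": 0, "wz": -0.8, "grip": 0.01},
  {"dx": 0, "dy": 0, "dz": 0, "wx": 0, "wy": 0, "wz": -0.8, "grip": 0.01},
  {"dx": 0, "dy": 0, "dz": 0, "wx": 0, "wy": 0, "wz": -0.8, "grip": 0.01},
  {"dx": 0, "dy": 0, "dz": 0, "wx": 0, "wy": 0, "wz": -0.8, "grip": 0.01},
  {"dx": 0, "dy": 0, "dz": 0, "wx": 0, "wy": 0, "wz": -0.8, "grip": 0.01},
  {"dx": 0, "dy": 0, "dz": 0, "wx": 0, "wy": 0, "wz": -0.8, "grip": 0.01},
  {"dx": 0, "dy": 0, "dz": 0, "wx": 0, "wy": 0, "wz": -0.8, "grip": 0.01},
  {"dx": 0, "dy": 0, "dz": 0, "wx": 0, "wy": 0, "wz": -0.8, "grip": 0.01},
  {"dx": 0, "dy": 0, "dz": 0, "wx": 0, "wy": 0, "wz": -0.8, "grip": 0.01},
])

```text
time: 8.07
tcp_pos: [0.4684, -0.113, 0.126]
ee_rot: [0.885, 3.009, 0.004]
wrist_force: [4.3, 1.9, -3.1]
width: 0.0257
grip_force: 29.8
```

```bash
python3 -c "
from h import *
s,M=st();print(s['torque'])"
```

```text
8.07 [ 0.4684 -0.113   0.126 ] yaw_x 147.23 yaw_y 57.24 zax [ 0.006  0.001 -1.   ] F [ 4.3  1.9 -3.1] w 0.0257 g 29.8 q [ 0.26  0.72 -0.19  2.1   0.37  0.34  0.76]
[ 0.34246289 -0.89215648 -0.04535995]
```

drive_tool([
  {"dx": -0.001, "dy": 0.0012, "dz": 0, "wx": 0, "wy": 0, "wz": -0.8, "grip": 0.01},
  {"dx": 0, "dy": 0, "dz": 0, "wx": 0, "wy": 0, "wz": -0.8, "grip": 0.01},
  {"dx": 0, "dy": 0, "dz": 0, "wx": 0, "wy": 0, "wz": -0.8, "grip": 0.01},
  {"dx": 0, "dy": 0, "dz": 0, "wx": 0, "wy": 0, "wz": -0.8, "grip": 0.01},
  {"dx": 0, "dy": 0, "dz": 0, "wx": 0, "wy": 0, "wz": -0.8, "grip": 0.01},
  {"dx": 0, "dy": 0, "dz": 0, "wx": 0, "wy": 0, "wz": -0.8, "grip": 0.01},
  {"dx": 0, "dy": 0, "dz": 0, "wx": 0, "wy": 0, "wz": 0, "grip": 0.01},
  {"dx": 0, "dy": 0, "dz": 0, "wx": 0, "wy": 0, "wz": 0, "grip": 0.01},
])

```text
time: 8.73
tcp_pos: [0.4684, -0.1127, 0.1259]
ee_rot: [0.248, 3.129, 0.002]
wrist_force: [2.5, 1.6, -0.5]
width: 0.0258
grip_force: 29.8
```

```bash
python3 -c "
from h import *
s,M=st();print(s['torque'])"
```

```text
8.73 [ 0.4684 -0.1127  0.1259] yaw_x 170.92 yaw_y 80.92 zax [ 0.002  0.001 -1.   ] F [ 2.5  1.6 -0.5] w 0.0258 g 29.8 q [ 0.32  0.73 -0.29  2.1   0.53  0.38  1.01]
[ 0.550703   -0.54739259 -0.03518432]
```

drive_tool([
  {"dx": 0, "dy": 0, "dz": 0, "wx": 0, "wy": 0, "wz": -0.6, "grip": 0.01},
  {"dx": 0, "dy": 0, "dz": 0, "wx": 0, "wy": 0, "wz": -0.5, "grip": 0.01},
  {"dx": 0, "dy": 0, "dz": 0, "wx": 0, "wy": 0, "wz": 0, "grip": 0.01},
  {"dx": 0, "dy": 0, "dz": 0, "wx": 0, "wy": 0, "wz": 0, "grip": 0.01},
])

```text
time: 9.07
tcp_pos: [0.4681, -0.1126, 0.1259]
ee_rot: [0.099, 3.138, 0.002]
wrist_force: [2.4, 2.8, -1.0]
width: 0.026
grip_force: 29.9
```

```bash
python3 -c "
from h import *
s,M=st();print(s['torque'])"
```

```text
9.07 [ 0.4681 -0.1126  0.1259] yaw_x 176.37 yaw_y 86.37 zax [ 0.002  0.001 -1.   ] F [ 2.4  2.8 -1. ] w 0.026 g 29.9 q [ 0.34  0.73 -0.31  2.1   0.57  0.39  1.07]
[ 0.77224429 -0.66013842 -0.23696101]
```

drive_tool([
  {"dx": 0, "dy": 0, "dz": 0, "wx": 0, "wy": 0, "wz": 0.9, "grip": 0.01},
  {"dx": 0, "dy": 0, "dz": 0, "wx": 0, "wy": 0, "wz": 0.9, "grip": 0.01},
  {"dx": 0, "dy": 0, "dz": 0, "wx": 0, "wy": 0, "wz": 0, "grip": 0.01},
  {"dx": 0, "dy": 0, "dz": 0, "wx": 0, "wy": 0, "wz": 0, "grip": 0.01},
])

```text
time: 9.4
tcp_pos: [0.4666, -0.1132, 0.1256]
ee_rot: [-0.339, -3.122, 0.001]
wrist_force: [0.3, 1.2, -1.2]
width: 0.0259
grip_force: 29.8
```

```bash
python3 -c "
from h import *
s,M=st();print(s['torque'])"
```

```text
9.4 [ 0.4666 -0.1132  0.1256] yaw_x 167.59 yaw_y 77.59 zax [-0.001 -0.001 -1.   ] F [ 0.3  1.2 -1.2] w 0.0259 g 29.8 q [ 0.31  0.73 -0.27  2.1   0.51  0.38  0.98]
[ 0.32273467 -0.09415875 -0.0315324 ]
```

drive_tool([
  {"dx": 0, "dy": 0, "dz": -0.005, "wx": 0, "wy": 0, "wz": 0, "grip": 0.01},
  {"dx": 0, "dy": 0, "dz": -0.013, "wx": 0, "wy": 0, "wz": 0, "grip": 0.01},
  {"dx": 0, "dy": 0, "dz": -0.025, "wx": 0, "wy": 0, "wz": 0, "grip": 0.01},
  {"dx": 0, "dy": 0, "dz": -0.025, "wx": 0, "wy": 0, "wz": 0, "grip": 0.01},
  {"dx": 0, "dy": 0, "dz": 0, "wx": 0, "wy": 0, "wz": 0, "grip": 0.01},
])

```text
time: 9.82
tcp_pos: [0.4685, -0.114, 0.1972]
ee_rot: [0.341, 3.118, -0.002]
wrist_force: [1.0, 0.2, -1.9]
width: 0.0262
grip_force: 29.8
```

drive_tool([
  {"dx": 0.0116, "dy": 0.0297, "dz": 0, "wx": 0, "wy": 0, "wz": 0, "grip": 0.01},
  {"dx": 0.0116, "dy": 0.0297, "dz": 0, "wx": 0, "wy": 0, "wz": 0, "grip": 0.01},
  {"dx": 0.0116, "dy": 0.0297, "dz": 0, "wx": 0, "wy": 0, "wz": 0, "grip": 0.01},
  {"dx": 0.0116, "dy": 0.0297, "dz": 0, "wx": 0, "wy": 0, "wz": 0, "grip": 0.01},
  {"dx": 0.0116, "dy": 0.0297, "dz": 0, "wx": 0, "wy": 0, "wz": 0, "grip": 0.01},
  {"dx": 0.0116, "dy": 0.0297, "dz": 0, "wx": 0, "wy": 0, "wz": 0, "grip": 0.01},
  {"dx": 0.0116, "dy": 0.0297, "dz": 0, "wx": 0, "wy": 0, "wz": 0, "grip": 0.01},
  {"dx": 0.0116, "dy": 0.0297, "dz": 0, "wx": 0, "wy": 0, "wz": 0, "grip": 0.01},
])

```text
time: 10.48
tcp_pos: [0.4269, 0.1393, 0.1933]
ee_rot: [-0.341, -3.122, 0.003]
wrist_force: [0.7, 0.8, -1.9]
width: 0.0258
grip_force: 29.8
```

drive_tool([
  {"dx": 0, "dy": 0, "dz": 0, "wx": 0, "wy": 0, "wz": 0.98, "grip": 0.01},
  {"dx": 0, "dy": 0, "dz": 0, "wx": 0, "wy": 0, "wz": 0.98, "grip": 0.01},
  {"dx": 0, "dy": 0, "dz": 0, "wx": 0, "wy": 0, "wz": 0.98, "grip": 0.01},
  {"dx": 0, "dy": 0, "dz": 0, "wx": 0, "wy": 0, "wz": 0, "grip": 0.01},
  {"dx": 0, "dy": 0, "dz": 0, "wx": 0, "wy": 0, "wz": 0, "grip": 0.01},
  {"dx": 0, "dy": 0, "dz": 0, "wx": 0, "wy": 0, "wz": 0, "grip": 0.01},
])

```text
time: 10.98
tcp_pos: [0.4277, 0.1383, 0.1935]
ee_rot: [-0.735, -3.054, 0.001]
wrist_force: [0.2, -0.4, -1.4]
width: 0.0256
grip_force: 29.8
```

Run:
```python
from h import *
go([.4267,.1386,.0745],62.8)
F=T(.510,-.0945,-14.6)
for n in ['top','scene']:
    f=grab(n);W=cloud(f);I=f['img'].astype(int);r,b=I[...,0],I[...,2]
    L=np.nan_to_num(np.dstack([(W[...,:2]-F[:2,3])@F[:2,:2]*1000,W[...,2]*1000]),nan=999)
    x,y,z=L[...,0],L[...,1],L[...,2];inb=(abs(x)<95)&(abs(y)<60)
    for nm,m in [('wing',inb&(z>61)&(z<75)),('iron',inb&(z>40)&(z<56)&(abs(y)<10)&(r>170)&(abs(r-b)<45))]:
        p=L[m];print(n,nm,m.sum(),p.mean(0).round(1),'x',np.percentile(p[:,0],[0,3,97,100]).round(1),'y',np.percentile(p[:,1],[3,97]).round(1))
        if len(p)>5:
            w,V=np.linalg.eigh(np.cov(p[:,:2].T));print('   axis',np.degrees(np.arctan2(V[1,1],V[0,1])).round(1))
```

```text
10.98 [0.4277 0.1383 0.1935] yaw_x 152.93 yaw_y 62.93 zax [-0.001 -0.001 -1.   ] F [ 0.2 -0.4 -1.4] w 0.0256 g 29.8 q [-0.26  0.57 -0.24  2.13  0.29  0.46  0.38]
tool d [ 1.00e-03 -1.00e-04  1.19e-01] dyaw->wz 0.03
top wing 32 [-38.7 -27.   68.3] x [-52.5 -52.1 -25.  -24.6] y [-31.6 -22.9]
   axis 178.2
top iron 142 [10.2  0.5 47.6] x [-44.1 -40.9  55.6  59.7] y [-7.4  7.8]
   axis -179.8
scene wing 98 [-36.6 -31.2  66.6] x [-50.5 -50.  -21.  -20.3] y [-33.9 -26. ]
   axis 177.5
scene iron 288 [13.3 -1.5 46.8] x [-43.  -41.3  60.8  67.6] y [-7.8  7. ]
   axis 179.5
```

drive_tool([
  {"dx": 0.001, "dy": 0, "dz": 0.025, "wx": 0, "wy": 0, "wz": 0, "grip": 0.01},
  {"dx": 0, "dy": 0, "dz": 0.03, "wx": 0, "wy": 0, "wz": 0, "grip": 0.01},
  {"dx": 0, "dy": 0, "dz": 0.02, "wx": 0, "wy": 0, "wz": 0, "grip": 0.01},
  {"dx": 0, "dy": 0, "dz": 0.015, "wx": 0, "wy": 0, "wz": 0, "grip": 0.01},
  {"dx": 0, "dy": 0, "dz": 0.01, "wx": 0, "wy": 0, "wz": 0, "grip": 0.01},
  {"dx": 0, "dy": 0, "dz": 0.008, "wx": 0, "wy": 0, "wz": 0, "grip": 0.01},
  {"dx": 0, "dy": 0, "dz": 0.008, "wx": 0, "wy": 0, "wz": 0, "grip": 0.01},
  {"dx": 0, "dy": 0, "dz": 0, "wx": 0, "wy": 0, "wz": 0, "grip": 0.01},
  {"dx": 0, "dy": 0, "dz": 0, "wx": 0, "wy": 0, "wz": 0, "grip": 0.01},
])

```text
time: 11.83
tcp_pos: [0.4271, 0.1393, 0.0777]
ee_rot: [-0.738, -3.053, 0.0]
wrist_force: [0.8, 0.3, -2.1]
width: 0.0255
grip_force: 29.8
```

```bash
python3 -c "
from h import *
go([.4267,.1386,.0732],62.8)"
```

```text
11.83 [0.4271 0.1393 0.0777] yaw_x 152.82 yaw_y 62.82 zax [-0. -0. -1.] F [ 0.8  0.3 -2.1] w 0.0255 g 29.8 q [-0.38  0.81 -0.07  2.22  0.39  0.13  0.29]
tool d [ 0.     -0.0008  0.0045] dyaw->wz 0.0
```

drive_tool([
  {"dx": 0, "dy": -0.0008, "dz": 0.002, "wx": 0, "wy": 0, "wz": 0, "grip": 0.01},
  {"dx": 0, "dy": 0, "dz": 0.002, "wx": 0, "wy": 0, "wz": 0, "grip": 0.01},
  {"dx": 0, "dy": 0, "dz": 0.001, "wx": 0, "wy": 0, "wz": 0, "grip": 0.01},
  {"dx": 0, "dy": 0, "dz": 0, "wx": 0, "wy": 0, "wz": 0, "grip": 0.01},
])

```text
time: 12.17
tcp_pos: [0.4269, 0.1386, 0.073]
ee_rot: [0.738, 3.053, 0.001]
wrist_force: [-0.6, -0.6, 0.8]
width: 0.0255
grip_force: 29.8
```

drive_tool([
  {"dx": 0, "dy": 0, "dz": 0, "wx": 0, "wy": 0, "wz": 0, "grip": 0.03},
  {"dx": 0, "dy": 0, "dz": 0, "wx": 0, "wy": 0, "wz": 0, "grip": 0.035},
  {"dx": 0, "dy": 0, "dz": 0, "wx": 0, "wy": 0, "wz": 0, "grip": 0.045},
  {"dx": 0, "dy": 0, "dz": 0, "wx": 0, "wy": 0, "wz": 0, "grip": 0.06},
  {"dx": 0, "dy": 0, "dz": 0, "wx": 0, "wy": 0, "wz": 0, "grip": 0.06},
  {"dx": 0, "dy": 0, "dz": 0, "wx": 0, "wy": 0, "wz": 0, "grip": 0.06},
  {"dx": 0, "dy": 0, "dz": -0.02, "wx": 0, "wy": 0, "wz": 0, "grip": 0.06},
  {"dx": 0, "dy": 0, "dz": -0.035, "wx": 0, "wy": 0, "wz": 0, "grip": 0.06},
  {"dx": 0, "dy": 0, "dz": -0.035, "wx": 0, "wy": 0, "wz": 0, "grip": 0.06},
  {"dx": 0, "dy": 0, "dz": -0.03, "wx": 0, "wy": 0, "wz": 0, "grip": 0.05},
])

```text
time: 13.0
tcp_pos: [0.4264, 0.1385, 0.1945]
ee_rot: [-0.738, -3.054, 0.0]
wrist_force: [0.7, 0.9, -0.5]
width: 0.055
grip_force: 0.0
```

Run:
```python
from h import *
st()
for n in ['scene','top']:
    f=grab(n);W=cloud(f);I=f['img'].astype(int);r,g,b=I[...,0],I[...,1],I[...,2]
    m=(abs(W[...,0]-.427)<.05)&(abs(W[...,1]-.137)<.05)&(r>g+80)&(r>b+80)
    for k in(m&(W[...,2]>.09),m&(W[...,2]<.07)):
        P=W[k]
        if len(P)>3:print(n,k.sum(),P.mean(0).round(4),P[:,2].max().round(4),cv2.minAreaRect((P[:,:2]*1000).astype(np.float32)))
    # camera: head top face & foot & ring
    x,y,z=[W[...,i] for i in range(3)]
    near=(abs(x-.625)<.09)&(abs(y-.131)<.09)
    for nm,k in [('top',near&(z>.215)&(z<.245)),('head',near&(z>.17)&(z<.23)),('foot',near&(z>.006)&(z<.02)&(abs(r-b)<25)&(abs(x-.64)<.07)&(abs(y-.137)<.07))]:
        P=W[k]; print(n,nm,k.sum(),P.mean(0).round(4),cv2.minAreaRect((P[:,:2]*1000).astype(np.float32)))
    k=near&(z>.165)&(z<.235)&(r>200)&(abs(r-b)<20); P=W[k]; print(n,'white',k.sum(),P.min(0).round(3) if k.any() else '',P.max(0).round(3) if k.any() else '')
f=load('scene');im=cv2.resize(f['img'][150:270,285:355,::-1],None,fx=5,fy=5,interpolation=cv2.INTER_CUBIC)
t=load('top');i2=cv2.resize(t['img'][150:206,280:336,::-1],None,fx=7,fy=7,interpolation=cv2.INTER_CUBIC)
k=np.zeros((600,750,3),np.uint8);k[:600,:350]=im;k[:392,355:747]=i2;cv2.imwrite('pics/cam.png',k)
```

```text
13.0 [0.4264 0.1385 0.1945] yaw_x 152.83 yaw_y 62.83 zax [-0. -0. -1.] F [ 0.7  0.9 -0.5] w 0.055 g 0.0 q [-0.25  0.57 -0.25  2.14  0.3   0.47  0.36]
scene 125 [0.4272 0.1319 0.0958] 0.0991 ((429.4807434082031, 134.3822784423828), (27.728965759277344, 26.11485481262207), 61.082435607910156)
scene 96 [0.4219 0.127  0.0595] 0.0698 ((402.392578125, 139.48507690429688), (52.04243087768555, 57.65219497680664), 16.887393951416016)
scene top 329 [0.6218 0.126  0.2212] ((633.2813110351562, 94.82241821289062), (82.05584716796875, 115.44441986083984), 13.97526741027832)
scene head 919 [0.6124 0.1201 0.2058] ((630.3692016601562, 95.99766540527344), (85.88590240478516, 116.77169799804688), 9.880107879638672)
scene foot 463 [0.6331 0.1336 0.0111] ((630.3692626953125, 160.324462890625), (77.13286590576172, 127.68215942382812), 21.99995231628418)
scene white 174 [0.579 0.11  0.18 ] [0.669 0.159 0.227]
top top 448 [0.633  0.1275 0.223 ] ((641.6480102539062, 102.98793029785156), (86.97969818115234, 131.66409301757812), 31.164831161499023)
top head 600 [0.6302 0.1232 0.2159] ((640.6708374023438, 104.90615844726562), (88.1476821899414, 137.55645751953125), 32.24683380126953)
top foot 88 [0.632  0.1543 0.0126] ((639.1337280273438, 138.09320068359375), (59.997154235839844, 62.10238265991211), 17.560407638549805)
top white 7 [0.645 0.137 0.225] [0.651 0.142 0.229]
```

View pics/cam.png

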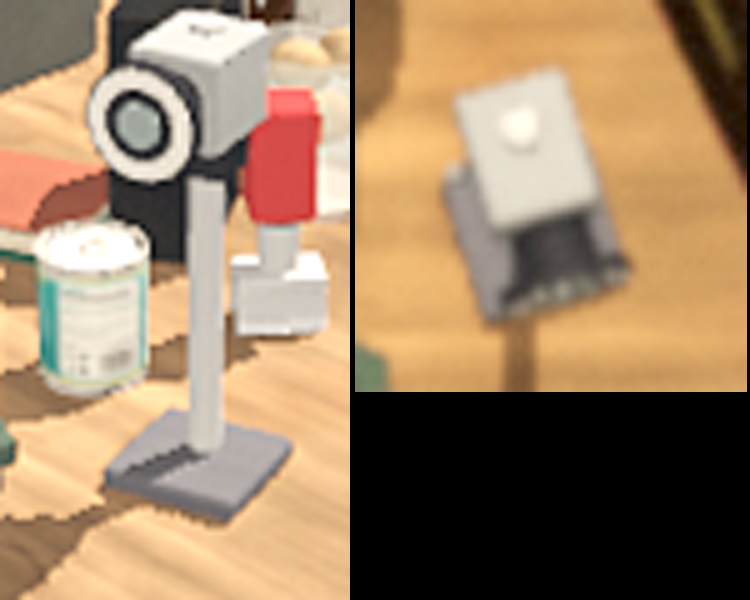

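Run:
```python
from h import *
s=load('scene');t=load('top')
tp=lambda u,v,h:onplane(t,280+(u-355+.5)/7-.5,150+(v+.5)/7-.5,h)
sp=lambda u,v,h:onplane(s,285+(u+.5)/5-.5,150+(v+.5)/5-.5,h)
print('lens scene',sp(140,124,.2))
a,b=tp(500,302,.2),tp(630,266,.2);print('ring',a,b,(a+b)/2,np.linalg.norm(b-a),'yaw',np.degrees(np.arctan2(*(a-b)[[0,1]])))
c=[tp(u,v,.228) for u,v in[(460,100),(560,70),(598,202),(492,230)]];print(np.mean(c,0))
for i,j in[(3,0),(2,1),(2,3),(1,0)]:print(np.degrees(np.arctan2((c[j]-c[i])[1],(c[j]-c[i])[0])),np.linalg.norm(c[j]-c[i]))
# depth based: head side/top plane fits and ring plane from scene
for n,f in(('scene',s),('top',t)):
    W=cloud(f);x,y,z=[W[...,i] for i in range(3)];I=f['img'].astype(int);br=I.min(2)
    if n=='scene':
        v,u=np.mgrid[:400,:640];U=(u-285)*5;V=(v-150)*5
        d=np.hypot((U-140)/52,(V-124)/58);k=(d<1.0)
        P=W[k];P=P[~np.isnan(P[:,0])];P=P[np.abs(P[:,2]-.2)<.04]
        c0=np.median(P,0);
        for _ in range(4):
            w,V3=np.linalg.eigh(np.cov((P-P.mean(0)).T));nn=V3[:,0];P=P[abs((P-P.mean(0))@nn)<.006]
        print('ring plane',len(P),P.mean(0),nn,np.degrees(np.arctan2(nn[1],nn[0])))
        sd=(U>215)&(U<262)&(V>60)&(V<140);P=W[sd];w,V3=np.linalg.eigh(np.cov(P.T));print('side n',V3[:,0],np.degrees(np.arctan2(V3[1,0],V3[0,0])))
    # foot corners
ft=[sp(u,v,.010) for u,v in[(170,411),(292,447),(229,512),(108,474)]];print('foot c',np.mean(ft,0))
for i,j in[(3,0),(2,1),(2,3),(1,0)]:print(np.degrees(np.arctan2((ft[j]-ft[i])[1],(ft[j]-ft[i])[0])),np.linalg.norm(ft[j]-ft[i]))
go([.5192,-.0969,.19])
```

```text
lens scene [0.58895079 0.12214312 0.2       ]
ring [0.58223313 0.14869355 0.2       ] [0.59547202 0.09808819 0.2       ] [0.58885257 0.12339087 0.2       ] 0.05230841998483861 yaw -14.660608560294015
[0.63660794 0.13672439 0.228     ]
12.93163228016985 0.05157599828012782
14.886146484892436 0.052998535801250454
104.03471515436365 0.04157422143350492
106.08736783256 0.039819326196475116
ring plane 369 [0.58753265 0.11938289 0.20040029] [ 0.96276874  0.27028858 -0.00452126] 15.681604006491746Traceback (most recent call last):
  File "<stdin>", line 20, in <module>
    w, vt = gufunc(a, signature=signature)
            ~~~~~~^^^^^^^^^^^^^^^^^^^^^^^^
    raise LinAlgError("Eigenvalues did not converge")
numpy.linalg.LinAlgError: Eigenvalues did not converge
```

```bash
python3 -c "
from h import *
go([.5148,-.0958,.15],75.4)"
```

```text
13.1 [0.4288 0.1394 0.1964] yaw_x 152.77 yaw_y 62.78 zax [ 0.008  0.003 -1.   ] F [ 0.4  0.4 -1. ] w 0.0502 g 0.0 q [-0.25  0.57 -0.25  2.13  0.31  0.46  0.36]
tool d [-0.1838 -0.1701  0.0463] dyaw->wz -2.52
```

drive_tool([
  {"dx": -0.023, "dy": -0.0213, "dz": 0, "wx": 0, "wy": 0, "wz": 0, "grip": 0.044},
  {"dx": -0.023, "dy": -0.0213, "dz": 0, "wx": 0, "wy": 0, "wz": 0, "grip": 0.044},
  {"dx": -0.023, "dy": -0.0213, "dz": 0, "wx": 0, "wy": 0, "wz": 0, "grip": 0.044},
  {"dx": -0.023, "dy": -0.0213, "dz": 0, "wx": 0, "wy": 0, "wz": 0, "grip": 0.044},
  {"dx": -0.023, "dy": -0.0213, "dz": 0, "wx": 0, "wy": 0, "wz": 0, "grip": 0.044},
  {"dx": -0.023, "dy": -0.0213, "dz": 0, "wx": 0, "wy": 0, "wz": 0, "grip": 0.044},
  {"dx": -0.023, "dy": -0.0213, "dz": 0, "wx": 0, "wy": 0, "wz": 0, "grip": 0.044},
  {"dx": -0.023, "dy": -0.0213, "dz": 0, "wx": 0, "wy": 0, "wz": 0, "grip": 0.044},
])

```text
time: 13.77
tcp_pos: [0.5122, -0.0987, 0.1916]
ee_rot: [-0.738, -3.052, 0.0]
wrist_force: [0.3, 0.3, -0.0]
width: 0.0438
grip_force: 0.0
```

drive_tool([
  {"dx": 0, "dy": 0, "dz": 0, "wx": 0, "wy": 0, "wz": -0.84, "grip": 0.04},
  {"dx": 0, "dy": 0, "dz": 0, "wx": 0, "wy": 0, "wz": -0.84, "grip": 0.04},
  {"dx": 0, "dy": 0, "dz": 0, "wx": 0, "wy": 0, "wz": -0.84, "grip": 0.04},
  {"dx": 0, "dy": 0, "dz": 0.035, "wx": 0, "wy": 0, "wz": 0, "grip": 0.04},
  {"dx": 0, "dy": 0, "dz": 0.035, "wx": 0, "wy": 0, "wz": 0, "grip": 0.04},
  {"dx": 0, "dy": 0, "dz": 0.03, "wx": 0, "wy": 0, "wz": 0, "grip": 0.04},
  {"dx": 0, "dy": 0, "dz": 0, "wx": 0, "wy": 0, "wz": 0, "grip": 0.04},
  {"dx": 0, "dy": 0, "dz": 0, "wx": 0, "wy": 0, "wz": 0, "grip": 0.04},
])

```text
time: 14.43
tcp_pos: [0.511, -0.0967, 0.0912]
ee_rot: [-0.397, -3.112, 0.001]
wrist_force: [-0.1, -1.0, 0.8]
width: 0.04
grip_force: 0.0
```

```bash
python3 -c "
from h import *
go([.5148,-.0958,.036],75.4)"
```

```text
14.43 [ 0.511  -0.0967  0.0912] yaw_x 165.46 yaw_y 75.46 zax [-0.005  0.    -1.   ] F [-0.1 -1.   0.8] w 0.04 g 0.0 q [ 0.26  0.82 -0.27  2.    0.53  0.4   0.9 ]
tool d [-0.0037  0.0019  0.0552] dyaw->wz 0.01
```

drive_tool([
  {"dx": -0.0035, "dy": 0.0015, "dz": 0, "wx": 0, "wy": 0, "wz": 0, "grip": 0.04},
  {"dx": 0, "dy": 0, "dz": 0.02, "wx": 0, "wy": 0, "wz": 0, "grip": 0.04},
  {"dx": 0, "dy": 0, "dz": 0.02, "wx": 0, "wy": 0, "wz": 0, "grip": 0.04},
  {"dx": 0, "dy": 0, "dz": 0.014, "wx": 0, "wy": 0, "wz": 0, "grip": 0.04},
  {"dx": 0, "dy": 0, "dz": 0, "wx": 0, "wy": 0, "wz": 0, "grip": 0.04},
  {"dx": 0, "dy": 0, "dz": 0, "wx": 0, "wy": 0, "wz": 0, "grip": 0.04},
])

```text
time: 14.93
tcp_pos: [0.5173, -0.0965, 0.0399]
ee_rot: [0.399, 3.114, 0.0]
wrist_force: [0.5, -0.4, -0.3]
width: 0.04
grip_force: 0.0
```

```bash
python3 -c "
from h import *
go([.5148,-.0958,.036],75.4)"
```

```text
14.93 [ 0.5173 -0.0965  0.0399] yaw_x 165.41 yaw_y 75.41 zax [ 0.002 -0.    -1.   ] F [ 0.5 -0.4 -0.3] w 0.04 g 0.0 q [ 0.21  0.92 -0.19  2.    0.57  0.28  0.85]
tool d [ 0.0026 -0.      0.0039] dyaw->wz 0.0
```

drive_tool([
  {"dx": 0.002, "dy": 0, "dz": 0.0035, "wx": 0, "wy": 0, "wz": 0, "grip": 0.04},
  {"dx": 0, "dy": 0, "dz": 0, "wx": 0, "wy": 0, "wz": 0, "grip": 0.025},
  {"dx": 0, "dy": 0, "dz": 0, "wx": 0, "wy": 0, "wz": 0, "grip": 0.018},
  {"dx": 0, "dy": 0, "dz": 0, "wx": 0, "wy": 0, "wz": 0, "grip": 0.014},
  {"dx": 0, "dy": 0, "dz": 0, "wx": 0, "wy": 0, "wz": 0, "grip": 0.01},
  {"dx": 0, "dy": 0, "dz": 0, "wx": 0, "wy": 0, "wz": 0, "grip": 0.005},
  {"dx": 0, "dy": 0, "dz": 0, "wx": 0, "wy": 0, "wz": 0, "grip": 0},
  {"dx": 0, "dy": 0, "dz": 0, "wx": 0, "wy": 0, "wz": 0, "grip": 0},
])

```text
time: 15.6
tcp_pos: [0.5146, -0.096, 0.0355]
ee_rot: [0.399, 3.116, 0.0]
wrist_force: [-0.8, -0.9, 3.0]
width: 0.0094
grip_force: 30.0
```

```bash
python3 -c "
from h import *
s,_=st();print(s['torque'])"
```

```text
15.6 [ 0.5146 -0.096   0.0355] yaw_x 165.42 yaw_y 75.42 zax [ 0.001 -0.    -1.   ] F [-0.8 -0.9  3. ] w 0.0094 g 30.0 q [ 0.21  0.92 -0.18  2.    0.58  0.27  0.85]
[ 0.05158153  0.06629063 -0.03239269]
```

drive_tool([
  {"dx": 0, "dy": 0, "dz": -0.005, "wx": 0, "wy": 0, "wz": 0, "grip": 0},
  {"dx": 0, "dy": 0, "dz": -0.01, "wx": 0, "wy": 0, "wz": 0, "grip": 0},
  {"dx": 0, "dy": 0, "dz": -0.02, "wx": 0, "wy": 0, "wz": 0, "grip": 0},
  {"dx": 0, "dy": 0, "dz": -0.025, "wx": 0, "wy": 0, "wz": 0, "grip": 0},
  {"dx": 0, "dy": 0, "dz": -0.025, "wx": 0, "wy": 0, "wz": 0, "grip": 0},
  {"dx": 0, "dy": 0, "dz": -0.025, "wx": 0, "wy": 0, "wz": 0, "grip": 0},
  {"dx": 0, "dy": 0, "dz": -0.025, "wx": 0, "wy": 0, "wz": 0, "grip": 0},
  {"dx": 0, "dy": 0, "dz": -0.02, "wx": 0, "wy": 0, "wz": 0, "grip": 0},
  {"dx": 0, "dy": 0, "dz": 0, "wx": 0, "wy": 0, "wz": 0, "grip": 0},
])

```text
time: 16.35
tcp_pos: [0.5163, -0.0961, 0.1944]
ee_rot: [0.398, 3.109, 0.0]
wrist_force: [-0.1, -1.2, -1.2]
width: 0.0095
grip_force: 30.0
```

```bash
python3 -c "
from h import *
go([.4580,.0868,.191],105)"
```

```text
16.35 [ 0.5163 -0.0961  0.1944] yaw_x 165.39 yaw_y 75.39 zax [ 0.007 -0.001 -1.   ] F [-0.1 -1.2 -1.2] w 0.0095 g 30.0 q [ 0.35  0.66 -0.41  1.92  0.42  0.64  0.99]
tool d [0.1025 0.1623 0.0029] dyaw->wz -5.92
```

drive_tool([
  {"dx": 0.0146, "dy": 0.0232, "dz": 0, "wx": 0, "wy": 0, "wz": 0, "grip": 0},
  {"dx": 0.0146, "dy": 0.0232, "dz": 0, "wx": 0, "wy": 0, "wz": 0, "grip": 0},
  {"dx": 0.0146, "dy": 0.0232, "dz": 0, "wx": 0, "wy": 0, "wz": 0, "grip": 0},
  {"dx": 0.0146, "dy": 0.0232, "dz": 0, "wx": 0, "wy": 0, "wz": 0, "grip": 0},
  {"dx": 0.0146, "dy": 0.0232, "dz": 0, "wx": 0, "wy": 0, "wz": 0, "grip": 0},
  {"dx": 0.0146, "dy": 0.0232, "dz": 0, "wx": 0, "wy": 0, "wz": 0, "grip": 0},
  {"dx": 0.0146, "dy": 0.0232, "dz": 0, "wx": 0, "wy": 0, "wz": 0, "grip": 0},
])

```text
time: 16.93
tcp_pos: [0.4552, 0.0878, 0.1899]
ee_rot: [-0.399, -3.115, 0.001]
wrist_force: [0.6, -0.2, -0.9]
width: 0.0095
grip_force: 30.0
```

drive_tool([
  {"dx": 0, "dy": 0, "dz": 0, "wx": 0, "wy": 0, "wz": -0.85, "grip": 0},
  {"dx": 0, "dy": 0, "dz": 0, "wx": 0, "wy": 0, "wz": -0.85, "grip": 0},
  {"dx": 0, "dy": 0, "dz": 0, "wx": 0, "wy": 0, "wz": -0.85, "grip": 0},
  {"dx": 0, "dy": 0, "dz": 0, "wx": 0, "wy": 0, "wz": -0.85, "grip": 0},
  {"dx": 0, "dy": 0, "dz": 0, "wx": 0, "wy": 0, "wz": -0.85, "grip": 0},
  {"dx": 0, "dy": 0, "dz": 0, "wx": 0, "wy": 0, "wz": -0.85, "grip": 0},
  {"dx": 0, "dy": 0, "dz": 0, "wx": 0, "wy": 0, "wz": -0.82, "grip": 0},
  {"dx": 0, "dy": 0, "dz": 0, "wx": 0, "wy": 0, "wz": 0, "grip": 0},
  {"dx": 0, "dy": 0, "dz": 0, "wx": 0, "wy": 0, "wz": 0, "grip": 0},
  {"dx": 0, "dy": 0, "dz": 0, "wx": 0, "wy": 0, "wz": 0, "grip": 0},
])

```text
time: 17.77
tcp_pos: [0.4561, 0.0867, 0.1901]
ee_rot: [0.408, -3.115, 0.0]
wrist_force: [0.5, 0.2, -0.4]
width: 0.0094
grip_force: 30.0
```

Run:
```python
from h import *
go([.468,.089,.191],105)
s=grab('scene');t=grab('top')
im=cv2.resize(s['img'][155:225,240:340,::-1],None,fx=8,fy=8,interpolation=cv2.INTER_CUBIC)[:, :800]
save(s,'hs',(240,155,340,225),8)
W=cloud(s)
i2=t['img'][170:260,270:350,::-1]
a=cv2.resize(s['img'][160:230,245:330,::-1],None,fx=5,fy=5,interpolation=cv2.INTER_CUBIC)
b=cv2.resize(t['img'][170:250,275:345,::-1],None,fx=5,fy=5,interpolation=cv2.INTER_CUBIC)
k=np.zeros((400,780,3),np.uint8);k[:350,:425]=a;k[:400,428:778]=b;cv2.imwrite('pics/fin.png',k)
```

```text
17.77 [0.4561 0.0867 0.1901] yaw_x -165.09 yaw_y 104.91 zax [-0.001 -0.    -1.   ] F [ 0.5  0.2 -0.4] w 0.0094 g 30.0 q [ 0.03  0.62 -0.5   2.09  0.55  0.56  0.97]
tool d [-0.0121 -0.0009 -0.0009] dyaw->wz -0.02
```

View pics/fin.png

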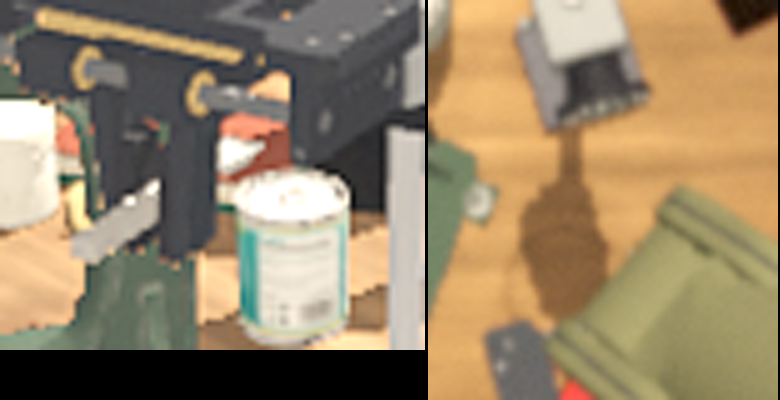

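Run:
```python
from h import *
s=load('scene');W=cloud(s);I=s['img'].astype(int)
S,M=st();p=S['tcp_pos'];ax=np.array([np.cos(np.radians(15)),np.sin(np.radians(15))]);nr=np.array([-ax[1],ax[0]])
d=W[...,:2]-p[:2];a=d@ax*1000;b=d@nr*1000;z=W[...,2]*1000
m=(abs(a)<75)&(abs(b)<16)&(z>188)&(z<208)&(I.min(2)>95)
for lo,hi in((-75,-10),(10,75)):
    k=m&(a>lo)&(a<hi);print(k.sum(),'a',np.percentile(a[k],[0,3,50,97,100]).round(1),'b',np.percentile(b[k],[3,50,97]).round(1),'z',np.percentile(z[k],[3,50,97]).round(1))
    for c in np.arange(lo,hi,8):
        q=k&(a>=c)&(a<c+8)
        if q.sum()>3:print('  ',c,q.sum(),np.median(b[q]).round(1),np.median(z[q]).round(1))
sp=lambda u,v,h:onplane(s,245+(u+.5)/5-.5,160+(v+.5)/5-.5,h)
for u,v in[(266,142),(258,140),(240,172),(73,245),(90,262)]:
    q=sp(u,v,p[2]+.009)[:2]-p[:2];print(u,v,(q@ax*1000).round(1),(q@nr*1000).round(1))
```

```text
17.87 [0.4562 0.0869 0.1901] yaw_x -165.05 yaw_y 104.95 zax [-0. -0. -1.] F [-0.7 -0.4 -1.1] w 0.0094 g 30.0 q [ 0.03  0.62 -0.5   2.09  0.55  0.56  0.97]
114 a [-49.8 -48.4 -32.8 -10.8 -10. ] b [-7.6 -5.2  3.3] z [195.7 201.7 203.7]
   -51 30 -3.5 200.3
   -43 21 -5.8 202.1
   -35 20 -5.3 202.5
   -27 19 -5.5 202.6
   -19 19 -5.5 201.8
   -11 5 7.4 199.6
42 a [31.1 32.8 45.  60.4 60.9] b [-11.3  -8.3   2.3] z [197.2 200.3 202.1]
   34 12 -9.2 200.7
   42 14 -7.5 200.8
   50 9 -9.5 200.3
   58 4 0.2 198.1
266 142 64.3 -8.7
258 140 64.4 -5.0
240 172 35.6 -14.7
73 245 -45.6 4.3
90 262 -53.5 -8.7
```

drive_tool([
  {"dx": -0.002, "dy": 0, "dz": -0.001, "wx": 0, "wy": 0, "wz": 0, "grip": 0},
  {"dx": -0.002, "dy": 0, "dz": 0, "wx": 0, "wy": 0, "wz": 0, "grip": 0},
  {"dx": -0.002, "dy": 0, "dz": 0, "wx": 0, "wy": 0, "wz": 0, "grip": 0},
  {"dx": 0, "dy": 0, "dz": 0, "wx": 0, "wy": 0, "wz": 0, "grip": 0},
  {"dx": 0, "dy": 0, "dz": 0, "wx": 0, "wy": 0, "wz": 0, "grip": 0},
  {"dx": 0, "dy": 0, "dz": 0, "wx": 0, "wy": 0, "wz": 0, "grip": 0},
  {"dx": 0, "dy": 0, "dz": 0, "wx": 0, "wy": 0, "wz": 0, "grip": 0},
])

```text
time: 18.45
tcp_pos: [0.462, 0.0884, 0.1912]
ee_rot: [0.41, -3.115, -0.0]
wrist_force: [0.5, -0.2, -0.5]
width: 0.0097
grip_force: 30.0
```

Run:
```python
from h import *
s=grab('scene');W=cloud(s);I=s['img'].astype(int);r,g,b=I[...,0],I[...,1],I[...,2]
S,M=st();p=S['tcp_pos'];ax=np.array([np.cos(np.radians(15)),np.sin(np.radians(15))]);nr=np.array([-ax[1],ax[0]])
d=W[...,:2]-p[:2];a=d@ax*1000;bb=d@nr*1000;z=W[...,2]*1000
for nm,k in(('tip',(a>25)&(a<80)&(abs(bb)<16)&(z>188)&(z<208)&(I.min(2)>95)),('tail',(a>-75)&(a<-15)&(abs(bb)<16)&(z>188)&(z<208)&(I.min(2)>95)),('ring',(a>110)&(a<150)&(abs(bb)<32)&(z>170)&(z<230)&(I.min(2)>150))):
    print(nm,k.sum(),'a',np.percentile(a[k],[1,50,99]).round(1),'b',np.percentile(bb[k],[1,50,99]).round(1),'z',np.percentile(z[k],[1,50,99]).round(1))
m=(abs(W[...,0]-.427)<.05)&(abs(W[...,1]-.137)<.05)&(r>g+80)&(r>b+80)&(W[...,2]>.09);print('key',m.sum(),W[m].mean(0) if m.any() else '')
```

```text
18.5 [0.462  0.0885 0.1912] yaw_x -164.98 yaw_y 105.02 zax [-0.  0. -1.] F [-0.8 -0.2  0.4] w 0.0095 g 30.0 q [ 0.03  0.63 -0.5   2.07  0.54  0.57  0.98]
tip 43 a [31.8 46.7 62.4] b [-11.7  -8.1   6.2] z [197.9 201.3 203.2]
tail 99 a [-49.1 -36.5 -15.3] b [-8.1 -4.8  2.9] z [196.5 202.8 205.2]
ring 10 a [126.7 129.2 132. ] b [18.  20.7 24.5] z [188.9 194.8 197.5]
key 123 [0.42726748 0.13174001 0.09600003]
```

```bash
python3 -c "
from bench import manip
print(manip.hand_in())"
```

```text
the job is handed in; nothing more can be done
None
```

The job is handed in at about 18.5 s; no verdict came back. The keeper is turned to its stop, the key is back in its stand, and the gripper holds the iron flat and level with the lens axis, teeth towards it and about 69–70 mm away. In the hold the teeth and lens are partly hidden in the scene camera and hidden from the top camera, so centring is good only to about 2 mm.

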